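Count along the sorter rail and file the battery holder in the third gap

ROBOT

A 6-joint arm with a two-finger parallel gripper is mounted at the origin on the work surface. World frame = base frame: x ahead of the robot, y to its left, z up, the work surface at z = 0. Lengths are in m, angles in degrees, forces in N, time in s.
With the tool pointing down it reaches from about 0.375 to 0.75 m from the base axis. Payload 9 kg.
Tool frame: the origin (TCP) lies where the fingers leave the gripper's body, on its centre line; the fingertips stand 73 mm ahead of it and the grasp point (between the pads) lies 54 mm ahead of it (robot.tip_reach is the distance from the TCP to the fingertips, in m); z points along the fingers, y is the direction in which the jaws open and shut (so a half turn about z gives the same grasp; the last joint's range is limited). The gripper opens to 85 mm and grips with 20 to 120 N. Pads are 22 mm wide; open, the fingers measure 114 mm over their backs; the gripper's body (76 mm by 85 mm) begins 54 mm behind the grasp point. The pads swing forward as they close: fully open they stand 13 mm farther back than shut.
Start: joints at [63.329, 5.964, 5.575, 89.605, 0, 77.527], TCP at [0.147, 0.582, 0.304] pointing down, gripper open.
Joint ranges: [-171.21, 171.21], [-48.23, 106.86], [-62.78, 66.21], [-105.2, 120.99], [-86.42, 89.51], [-180, 180]. Speed limits (degrees/s): [127.2, 127.2, 147.25, 180, 180, 180].

INTERFACE

Orientations are given as [roll, pitch, yaw] about the fixed x, y, z axes, in that order (R = Rz(yaw) Ry(pitch) Rx(roll)).
In Python, from plant import robot gives the robot as it stands. Calls block until the motion is done:
- robot.move_pose(position, orientation): joint-space move of the TCP to a pose.
- robot.line_to(position, vel=0.15, rotation=None, guard=None): straight line of the TCP; rotation=None keeps the orientation; vel is the mean speed in m/s. With guard (N) it stops when the force on the tool has changed by that much, and returns True; else False.
- robot.goto_joints(angles): joint-space move.
- robot.set_gripper(opening): finger opening in m; the grip force is fixed at half the most; returns when the fingers have stopped.
- robot.pause(seconds).
- robot.ik(position, orientation): joint angles nearest the present ones, or None.
- robot.observe(): the state.
- robot.grab_frame(name): name is "scene" or "top"; returns the picture (400x640x3 uint8, blue, green, red); there is no depth.
- robot.get_calibration(name): a dict with "vertical_fov" (degrees; the focal length in pixels is half the picture's height over the tangent of half this angle, whatever the lens; pixels are square), "cx", "cy" (the principal point, pixels), "rvec" (rotation vector, rad) and "tvec" (3), from world to camera coordinates, as OpenCV has them. Camera axes: x right, y down, z forward; pixel columns grow to the right and rows downward; lengths in m; the calibration is good to about 2 mm. A picture is of the moment at which its call begins. get_calibration takes no time and is no camera call.
A pose or a line that the arm cannot do raises robot.IKError and nothing moves.
- robot.job_done(): hands the job in, once; it reports no verdict.
The state is a dict: "time": time; "q": joint angles; "qvel": joint speeds; "joint_torque": joint torques, N m; "tool_pos": TCP position; "tcp_rot": TCP orientation; "ft_force": force on the tool from outside, world axes, zero at the start; "torque": the same for the moment, N m; "gripper_width": finger opening in m.
Only numpy, scipy, OpenCV 4.12 (cv2) and the standard library are available. Lean on these libraries where they do the work, as an engineer would, in place of code of your own. Each camera call takes 0.05 s, during which the arm holds its last target. There are 200 camera calls.

TASK

Count along the sorter's back rail with a fingertip, starting from the end where the tall dowel post stands: touch the rail at the first gap, then the second, then the third, and do not touch it at the fourth. Then push the battery holder along the bench into that third gap until it is fully home against the back wall, never lifting or tipping it. Leave everything else where it is.

Things in the scene. Friction and masses are not known exactly. Their poses are not given: they have to be found in the camera images.
- rack: Plywood sorter fixed to the bench, open on top and in front (-x, robot side), no floor or sill. Origin: bench level, middle; x to the back wall, y along the rail. Dividers 6 mm thick, 36 high, at y = 0, 70, 140, -70, -140 mm, from the mouth at x -40 to the back wall's face at x +30 mm: four gaps 64 wide, 70 deep, a to d from +y to -y. Rail on the back wall, centre line x +33, top 42 mm high.
- rail_a: Piece a of the aluminium rail, the 70 mm length above gap a, 16 mm wide, 6 mm thick; the four pieces butt together into one straight smooth rail. Origin: middle of its underside, 36 mm above the bench; axes as the rack.
- gap_a (a point): Point on the bench in gap a (rack x 0, y +105 mm) where the centre of a fully home holder comes to lie; axes as the rack.
- rail_b: Piece b of the aluminium rail, the 70 mm length above gap b, 16 mm wide, 6 mm thick; the four pieces butt together into one straight smooth rail. Origin: middle of its underside, 36 mm above the bench; axes as the rack.
- gap_b (a point): Point on the bench in gap b (rack x 0, y +35 mm) where the centre of a fully home holder comes to lie; axes as the rack.
- rail_c: Piece c of the aluminium rail, the 70 mm length above gap c, 16 mm wide, 6 mm thick; the four pieces butt together into one straight smooth rail. Origin: middle of its underside, 36 mm above the bench; axes as the rack.
- gap_c (a point): Point on the bench in gap c (rack x 0, y -35 mm) where the centre of a fully home holder comes to lie; axes as the rack.
- rail_d: Piece d of the aluminium rail, the 70 mm length above gap d, 16 mm wide, 6 mm thick; the four pieces butt together into one straight smooth rail. Origin: middle of its underside, 36 mm above the bench; axes as the rack.
- gap_d (a point): Point on the bench in gap d (rack x 0, y -105 mm) where the centre of a fully home holder comes to lie; axes as the rack.
- post: Wooden dowel 20 mm thick, top 80 mm high, on a 36 x 24 x 20 mm foot (origin under it), fixed at one end of the sorter, 155 mm from its middle. Gaps count from it: if at the rack's +y end, first to fourth are a, b, c, d; if at the -y end, d, c, b, a. The other end has only a like foot with no dowel.
- holder_center (a point): Centre of the battery holder, 12 mm above the bench: a loose rigid block 60 mm long (x), 48 wide (y), 24 high, plywood foot and black holder with three cells. 0.08 to 0.17 kg, slides on the bench under about 2 N. Starts in front of the sorter, its x within 25 degrees of the rack's x. Fully home its centre is at rack x 0.
- block: Bystander: loose wood block 40 x 34 x 30 mm high, standing in gap a. Origin under its centre.
- jar: Bystander: small glass screw jar with a steel lid, 36 mm across, 42 mm high, standing in gap d. Origin under its centre.
- spool: Bystander: grey spool, 52 mm across, 30 mm high, on the bench at the left. Origin under its centre.
- strip: Bystander: wood strip 18 x 110 x 12 mm high, lying to the left of the sorter. Origin under its centre.
- screwdriver: Bystander: screwdriver lying on the bench at the right.
- mug: Bystander: white mug, 72 mm across, 80 mm high, beyond the sorter at the right. Origin under its centre.
- card: Bystander: plywood card 90 x 65 x 6 mm, lying beyond the sorter. Origin under its centre.
There are look-alikes about, which are no part of the job. Leave any blue or pink look-alike of the part that bears holder_center alone.

How it is judged (in metres and radians):
On the way, in this order (a step that is already met when the one before it is completed fails the run):
1. a fingertip touches the rail at the first gap, counted from the post (((y of post in the frame of rack above 0 m and contact force between the fingers and rail_a above 0.3 N) or (y of post in the frame of rack below 0 m and contact force between the fingers and rail_d above 0.3 N))), for 0.05 s.
2. a fingertip touches the rail at the second gap (((y of post in the frame of rack above 0 m and contact force between the fingers and rail_b above 0.3 N) or (y of post in the frame of rack below 0 m and contact force between the fingers and rail_c above 0.3 N))), for 0.05 s.
3. a fingertip touches the rail at the third gap (((y of post in the frame of rack above 0 m and contact force between the fingers and rail_c above 0.3 N) or (y of post in the frame of rack below 0 m and contact force between the fingers and rail_b above 0.3 N))), for 0.05 s.
4. the battery holder is home in the third gap (((y of post in the frame of rack above 0 m and x of holder_center in the frame of rack above -0.007 m and y of holder_center in the frame of rack between -0.047 and -0.023 m) or (y of post in the frame of rack below 0 m and x of holder_center in the frame of rack above -0.007 m and y of holder_center in the frame of rack between 0.023 and 0.047 m))), for 0.2 s.
At the end, for the whole second after the job is handed in: The holder stands flat on the bench in the third gap from the post, at rest: its centre at most 7 mm short of the home position and within 12 mm of the gap's middle, square to the sorter within 0.2 rad (((y of post in the frame of rack above 0 m and x of holder_center in the frame of rack above -0.007 m and y of holder_center in the frame of rack between -0.047 and -0.023 m) or (y of post in the frame of rack below 0 m and x of holder_center in the frame of rack above -0.007 m and y of holder_center in the frame of rack between 0.023 and 0.047 m)) and height (world z) of holder_center below 0.016 m and angle between holder_center's own z axis and vertical below 0.1 rad and angle between the x axis of holder_center and the x axis of rack, either way round below 0.2 rad and linear speed of holder below 0.01 m/s); the robot touches nothing.
It fails at once if the rail is touched at the fourth gap ((y of post in the frame of rack above 0 m and contact force between the fingers and rail_d above 0.3 N) or (y of post in the frame of rack below 0 m and contact force between the fingers and rail_a above 0.3 N)).
It fails at once if the holder is lifted 10 mm or tipped over 0.3 rad (height (world z) of holder_center above 0.022 m or angle between holder_center's own z axis and vertical above 0.3 rad).
It fails at once if a bystander is moved more than 15 mm (distance of any of block, jar, spool, strip, screwdriver, mug, card from where it was at the start of the episode above 0.015 m).
It also fails if it takes over 64 s, if anything falls off the work surface, if the arm or the gripper's body presses on something with over 40 N, if the wrist force passes 120 N, or if a joint passes its speed limit or range.

## Working session

There is one attempt and no reset: what is moved stays moved. The work goes in short steps, each a Python script; the robot and the scene stay as the last script left them, time stands still between calls to the robot, and variables do not carry over. Pictures are saved under pics/ and viewed, about 8 in all and at most 12, crops included, and the job is handed in when it is done.

```bash
mkdir -p pics; ls
python3 - <<'E'
from plant import robot
import cv2
for n in("scene","top"):
    cv2.imwrite(f"pics/{n}0.png",robot.grab_frame(n)); print(n,robot.get_calibration(n))
o=robot.observe();print(o["time"],o["tool_pos"],o["tcp_rot"],o["gripper_width"],robot.tip_reach)
E
```

```text
pics
scene {'vertical_fov': 43.63400782959103, 'cx': 322.91655571735896, 'cy': 203.65597065488836, 'rvec': array([ 2.18104149,  0.80188454, -0.37208434]), 'tvec': array([-0.44315351, -0.20296788,  1.58460886])}
top {'vertical_fov': 50.47510696554856, 'cx': 317.9589536244856, 'cy': 203.75266751136525, 'rvec': array([ 2.16750148, -2.22891033,  0.11277293]), 'tvec': array([-0.01892769,  0.61623328,  1.05166386])}
0.1 [0.14704575 0.58147463 0.3031967 ] [-1.79932764e+02 -1.36622928e-02  1.65802946e+02] 0.08566261067004563 0.0726
```

View pics/scene0.png

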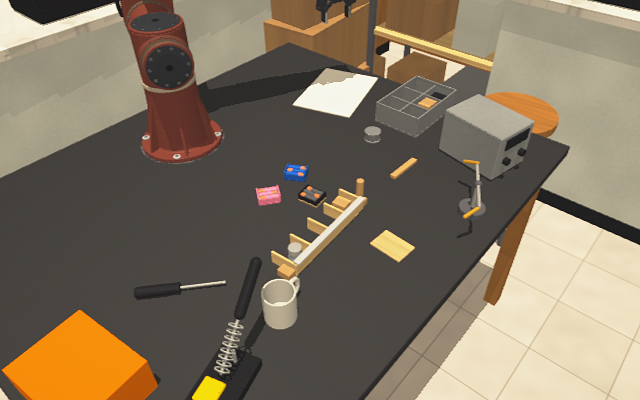

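View pics/top0.png

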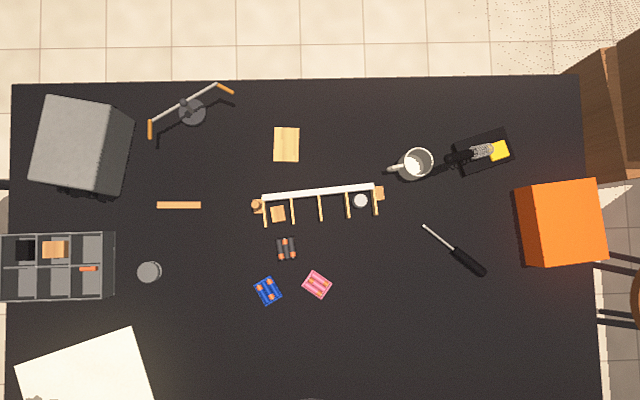

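Overview: the sorter sits at top pixels (255–385, 185–225). Candidates for the holder are black (287,248), blue (267,291) and pink (317,284). The black one fits, since blue and pink are named as look-alikes. The post appears to be at the left end (257,205); I'll confirm both in a crop.

Run:
```python
import cv2
a=cv2.imread("pics/top0.png")[170:310,240:400]
cv2.imwrite("pics/topc.png",cv2.resize(a,None,fx=5,fy=5,interpolation=cv2.INTER_CUBIC)[:600])
a=cv2.imread("pics/scene0.png")[155:285,245:405]
cv2.imwrite("pics/scc.png",cv2.resize(a,None,fx=4,fy=4,interpolation=cv2.INTER_CUBIC)[:600])
```

```text
(no output)
```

View pics/topc.png

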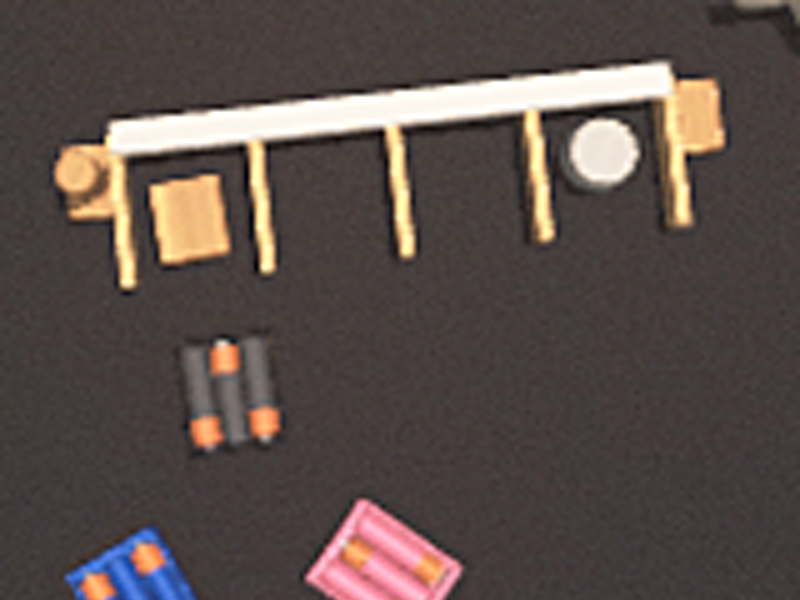

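View pics/scc.png

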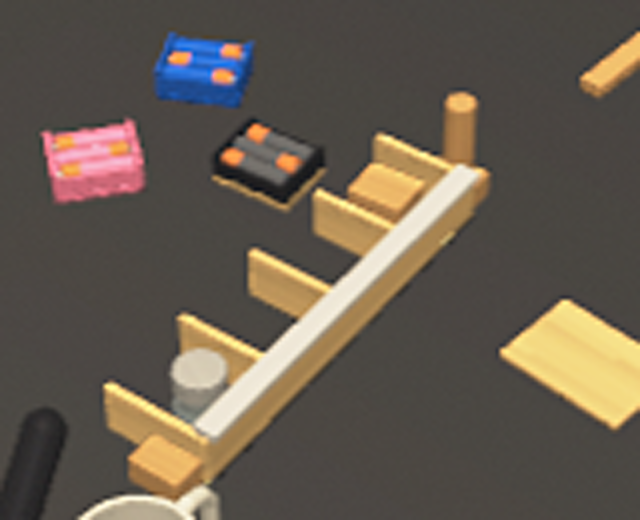

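```bash
cat > h.py <<'E'
import numpy as np,cv2
from plant import robot
def ray(n,uv,z):
    c=robot.get_calibration(n);f=200/np.tan(np.radians(c["vertical_fov"]/2))
    R=cv2.Rodrigues(c["rvec"])[0];C=-R.T@c["tvec"]
    uv=np.atleast_2d(uv).astype(float)
    d=np.c_[(uv-[c["cx"],c["cy"]])/f,np.ones(len(uv))]@R
    return C+d*((z-C[2])/d[:,2])[:,None]
def proj(n,P):
    c=robot.get_calibration(n);f=200/np.tan(np.radians(c["vertical_fov"]/2))
    K=np.array([[f,0,c["cx"]],[0,f,c["cy"]],[0,0,1]])
    return cv2.projectPoints(np.atleast_2d(P).astype(float),c["rvec"],c["tvec"],K,None)[0][:,0]
E
python3 - <<'E'
from h import *
np.set_printoptions(precision=4,suppress=True)
t=lambda p:(np.array(p)+.5)/5-.5+[240,170]
s=lambda p:(np.array(p)+.5)/4-.5+[245,155]
r=ray("top",t([(108,124),(668,64),(671,97),(113,157)]),.042);print(r)
# rack frame: y = from right to left
L=(r[0]+r[3])/2;Rr=(r[1]+r[2])/2;d=(L-Rr)[:2];print("rail len",np.hypot(*d)*1000)
th=np.arctan2(-d[0],d[1]);m=((L+Rr)/2)[:2];X=np.array([np.cos(th),np.sin(th)]);Y=np.array([-X[1],X[0]])
o=m-.033*X;print("rack",o,np.degrees(th))
def inr(p):p=np.atleast_2d(p)[:,:2]-o;return np.c_[p@X,p@Y]*1000
print("tips",inr(ray("top",t([(128,288),(267,271),(406,256),(545,240),(682,226)]),.036)))
rs=ray("scene",s([(462,168),(480,176),(210,436),(195,428)]),.042);print("scene rail",inr(rs))
print("post top",inr(ray("scene",s([(461,99)]),.08)),inr(ray("top",t([(80,165)]),.08)))
print("cells top",inr(ray("top",t([(195,345),(260,337),(267,440),(205,450)]),.024)))
print("scene foot L,B,R",inr(ray("scene",s([(215,180),(289,208),(326,172)]),.003)))
print("jar,block",inr(ray("top",t([(603,147)]),.042)),inr(ray("top",t([(190,220)]),.03)))
a=cv2.imread("pics/top0.png")[225:275,262:312].astype(float)
a=np.clip(a*2.2-40,0,255).astype(np.uint8)
cv2.imwrite("pics/hold.png",cv2.resize(a,None,fx=12,fy=12,interpolation=cv2.INTER_CUBIC))
E
```

```text
[[ 0.6411  0.1046  0.042 ]
 [ 0.664  -0.1755  0.042 ]
 [ 0.6473 -0.1764  0.042 ]
 [ 0.6246  0.1025  0.042 ]]
rail len 280.4587569461647
rack [ 0.6114 -0.0389] 4.657960737648946
tips [[ -40.4814  139.5658]
 [ -39.6294   70.1627]
 [ -39.7647    0.5278]
 [ -39.4037  -69.4991]
 [ -39.9277 -138.7464]]
scene rail [[  25.9937  137.5539]
 [  39.8499  137.6063]
 [  35.7607 -141.3707]
 [  25.0617 -141.5683]]
post top [[ 10.8777 156.9843]] [[ 19.1335 152.2768]]
cells top [[ -72.2172  110.2626]
 [ -71.8269   77.4798]
 [-123.3146   79.4265]
 [-124.7993  110.7106]]
scene foot L,B,R [[-127.2493   69.0262]
 [ -69.2881   75.2133]
 [ -70.5868  119.4715]]
jar,block [[   3.396  -103.0832]] [[ -9.8609 105.9134]]
```

View pics/hold.png

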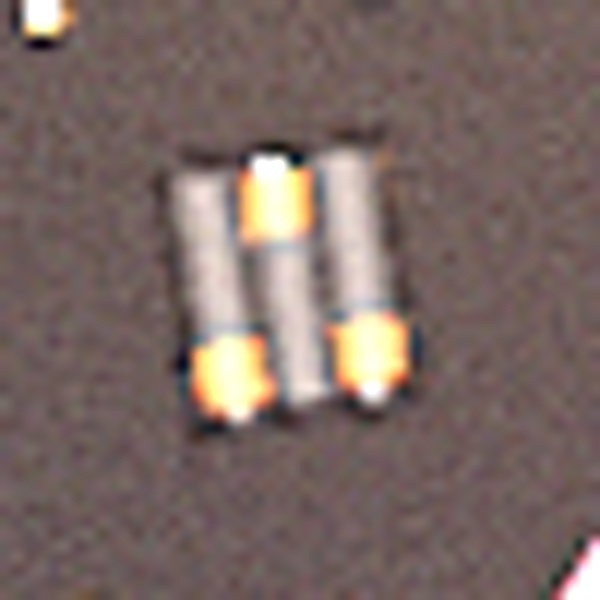

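The post is at the +y end: in both views its top lies about 153–157 mm along +y, and the known divider tips match within 1 mm. So the third gap is c, and the target is rack y −35. The holder (black, with a plywood foot) is at about rack (−98, 95) mm, turned about 2°. First I'll do the rail touches.

```bash
cat >> h.py <<'E'
TH=np.radians(4.658);O=np.array([.6114,-.0389]);RX=np.array([np.cos(TH),np.sin(TH)]);RY=np.array([-RX[1],RX[0]])
def W(x,y,z):  # rack mm, tip height mm -> TCP world
    return [*(O+RX*x/1000+RY*y/1000),z/1000+robot.tip_reach]
def inr(p):p=np.atleast_2d(p)[:,:2]-O;return np.c_[p@RX,p@RY]*1000
def st():
    o=robot.observe();print(round(o["time"],2),"tip",inr(o["tool_pos"]).round(1),round((o["tool_pos"][2]-robot.tip_reach)*1000,1),"yaw",round(o["tcp_rot"][2],1),"F",np.round(o["ft_force"],2),"w",round(o["gripper_width"],4),"q6",round(o["q"][5],1))
E
python3 - <<'E'
from h import *
for x,y,z in((33,105,60),(-98,145,6),(-98,0,6),(-150,-35,6),(-41,-35,6)):
    for a in(0,90,180,270):
        yaw=(4.658+a+180)%360-180; q=robot.ik(W(x,y,z),[180,0,yaw]); print(x,y,a,None if q is None else np.round(q,0))
robot.set_gripper(0)
robot.move_pose(W(33,105,90),[180,0,4.658+180-360]);st()
for y in(105,35,-35):
    robot.line_to(W(33,y,57));g=robot.line_to(W(33,y,35),vel=.03,guard=3)
    print(y,g);st();robot.pause(.15);st()
    robot.line_to(W(33,y,60),vel=.08);st()
E
```

```text
33 105 0 [ -6.  15.  -2.  73.   0. 170.]
33 105 90 [-6. 15. -2. 73.  0. 80.]
33 105 180 [ -6.  15.  -2.  73.   0. -10.]
33 105 270 [  -6.   15.   -2.   73.    0. -100.]
-98 145 0 [ -4.  -4. -29.  66.   0. 172.]
-98 145 90 [ -4.  -4. -29.  66.   0.  82.]
-98 145 180 [ -4.  -4. -29.  66.   0.  -8.]
-98 145 270 [ -4.  -4. -29.  66.   0. -98.]
-98 0 0 [-20.  -4. -28.  66.   0. 156.]
-98 0 90 [-20.  -4. -28.  66.   0.  66.]
-98 0 180 [-20.  -4. -28.  66.   0. -24.]
-98 0 270 [ -20.   -4.  -28.   66.    0. -114.]
-150 -35 0 [-26. -12. -35.  66.   0. 149.]
-150 -35 90 [-26. -12. -35.  66.   0.  59.]
-150 -35 180 [-26. -12. -35.  66.   0. -31.]
-150 -35 270 [ -26.  -12.  -35.   66.    0. -121.]
-41 -35 0 [-21.   7. -17.  66.   0. 155.]
-41 -35 90 [-21.   7. -17.  66.   0.  65.]
-41 -35 180 [-21.   7. -17.  66.   0. -25.]
-41 -35 270 [ -21.    7.  -17.   66.    0. -115.]
3.42 tip [[ 33.  105.8]] 90.2 yaw -175.3 F [-0.41 -0.09  0.02] w -0.0004 q6 -10.2
105 True
4.33 tip [[ 33.1 105. ]] 42.1 yaw -175.3 F [-1.76  0.44  7.74] w 0.0004 q6 -10.2
4.48 tip [[ 33.1 105. ]] 42.1 yaw -175.3 F [-1.45 -0.41  5.72] w -0.0002 q6 -10.2
4.87 tip [[ 33.5 104.9]] 60.8 yaw -175.3 F [ 0.23 -0.3   0.25] w -0.0 q6 -10.2
35 True
6.02 tip [[33.  35.4]] 42.1 yaw -175.3 F [-1.82  1.11  7.78] w 0.0003 q6 -16.4
6.17 tip [[32.9 35.4]] 42.1 yaw -175.3 F [-2.24  0.3   5.77] w -0.0002 q6 -16.4
6.55 tip [[33.5 34.9]] 60.8 yaw -175.3 F [-0.54 -0.24  0.81] w 0.0002 q6 -16.5
-35 True
7.7 tip [[ 33.  -34.5]] 42.1 yaw -175.3 F [-2.47  0.93  6.59] w 0.0003 q6 -22.4
7.85 tip [[ 33.  -34.6]] 42.1 yaw -175.3 F [-1.92  1.13  5.98] w 0.0002 q6 -22.4
8.23 tip [[ 33.5 -35.2]] 60.8 yaw -175.3 F [-0.91 -0.91 -0.06] w -0.0001 q6 -22.5
```

All three touches registered about 6 N at exactly 42 mm height. Next is the sideways push, with the two fingers spread along rack x.

Run:
```python
from h import *
robot.line_to(W(33,-35,110),vel=.2)
robot.move_pose(W(-98,148,110),[180,0,94.658])
robot.set_gripper(.02)
robot.line_to(W(-98,148,6),vel=.12);st()
print(robot.line_to(W(-98,60,6),vel=.06));st()
cv2.imwrite("pics/t2.png",robot.grab_frame("top"))
print(robot.line_to(W(-98,2,6),vel=.06));st()
robot.line_to(W(-98,18,6),vel=.1);robot.line_to(W(-98,30,110),vel=.2)
robot.move_pose(W(-156,60,140),[180,0,4.658-180]);st()
i=robot.grab_frame("top");cv2.imwrite("pics/t3.png",i)
s=robot.grab_frame("scene")
a=cv2.resize(i[170:310,250:390],None,fx=4,fy=4,interpolation=cv2.INTER_CUBIC)
a=np.clip(a*1.6,0,255).astype(np.uint8)
cv2.imwrite("pics/t3c.png",a);cv2.imwrite("pics/s3.png",s)
```

```text
11.57 tip [[-97.4 147.9]] 6.8 yaw 94.7 F [ 0.53 -0.33  0.22] w 0.0203 q6 82.0
False
13.19 tip [[-98.1  60.2]] 5.9 yaw 94.7 F [-0.3  -0.93  0.96] w 0.0201 q6 72.1
False
14.36 tip [[-98.    2.2]] 6.0 yaw 94.7 F [-0.28  0.    0.06] w 0.0199 q6 65.8
16.73 tip [[-156.2   60. ]] 139.4 yaw -175.4 F [-0.16  0.08 -0.93] w 0.0198 q6 -20.2
```

View pics/t3c.png

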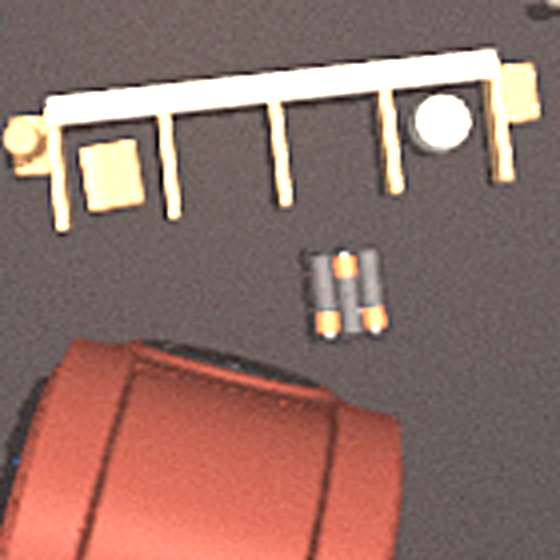

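The holder now stands at crop (348,293), in front of gap c and nearly square. Next I'll compute its rack position and push it in.

Run:
```python
from h import *
t=lambda p:(np.array(p)+.5)/4-.5+[250,170]
print(inr(ray("top",t([(348,293),(308,252),(382,247),(388,332),(318,338),(345,258),(350,328)]),.024)).round(1))
```

```text
[[ -99.   -33.4]
 [ -70.6  -11.2]
 [ -72.6  -58. ]
 [-126.   -55.6]
 [-124.8  -11.4]
 [ -76.9  -34. ]
 [-120.9  -32.1]]
```

Run:
```python
from h import *
robot.line_to(W(-156,-34.5,60),vel=.2);robot.line_to(W(-156,-34.5,6),vel=.1);st()
print(robot.line_to(W(-60,-34.5,6),vel=.05,guard=10));st()
print(robot.line_to(W(-32,-34.5,6),vel=.025,guard=10));st()
robot.line_to(W(-75,-34.5,6),vel=.08);robot.line_to(W(-110,-34.5,120),vel=.2)
robot.line_to(W(-160,80,150),vel=.2);st()
i=robot.grab_frame("top");s=robot.grab_frame("scene")
f=lambda a:np.clip(cv2.resize(a,(400,400),interpolation=cv2.INTER_CUBIC)*1.4,0,255).astype(np.uint8)
cv2.imwrite("pics/t4.png",np.hstack([f(i[170:250,300:380]),f(s[180:280,270:370])]))
```

```text
18.28 tip [[-155.7  -34.5]] 6.5 yaw -175.3 F [0.82 0.51 0.23] w 0.0199 q6 -31.4
False
20.35 tip [[-60.  -34.5]] 6.0 yaw -175.3 F [0.64 0.07 0.23] w 0.02 q6 -26.1
True
21.11 tip [[-41.7 -34.4]] 5.4 yaw -175.3 F [ 0.08 -0.13  0.17] w 0.0197 q6 -25.2
23.21 tip [[-159.8   79.6]] 149.3 yaw -175.3 F [-0.02  0.61 -0.63] w 0.0199 q6 -18.0
```

View pics/t4.png

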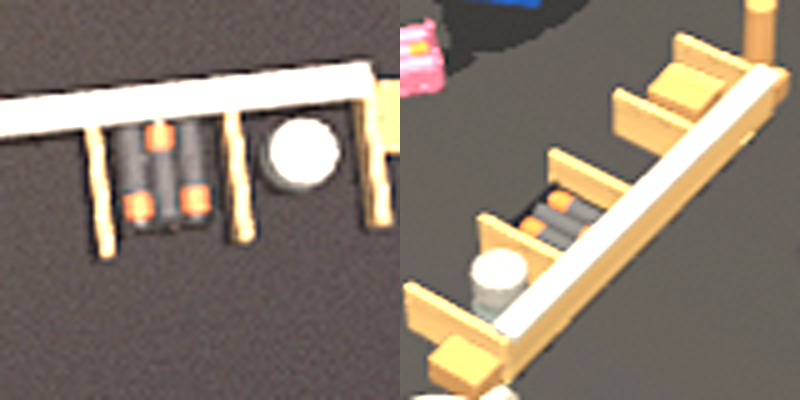

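Run:
```python
from h import *
t=lambda p:(np.array(p)+.5)/5-.5+[300,170]
print(inr(ray("top",t([(132,227),(206,221),(168,222),(122,130),(202,122)]),.024)).round(1))
a,b=cv2.imread("pics/top0.png"),robot.grab_frame("top")
d=cv2.GaussianBlur(cv2.absdiff(a,b).max(2),(5,5),0)>25
n,l,s,c=cv2.connectedComponentsWithStats(d.astype(np.uint8))
print([tuple(x) for x in s[1:] if x[4]>8])
```

```text
[[-26.3 -14.6]
 [-27.4 -52.2]
 [-25.8 -33. ]
 [ 23.1 -15. ]
 [ 22.8 -55.9]]
[(np.int32(323), np.int32(193), np.int32(20), np.int32(23), np.int32(325)), (np.int32(217), np.int32(237), np.int32(117), np.int32(163), np.int32(13411)), (np.int32(25), np.int32(395), np.int32(18), np.int32(5), np.int32(61))]
```

The holder's centre is at about rack (0, −34) mm, square, and the arm touches nothing. The image difference shows only the holder and the arm moved, so I'm handing in.

```bash
python3 -c "
from h import *
robot.job_done();st()"
```

```text
the job is handed in; nothing more can be done
the job is handed in; nothing more can be done
```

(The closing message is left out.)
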